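# Load a full stain tin into the stirring board

### The arm

A 6-joint arm with a two-finger parallel gripper is mounted at the origin on the work surface; the furniture and walls round the work are solid. World frame = base frame: x ahead of the robot, y to its left, z up, the work surface at z = 0. Lengths are in m, angles in rad, forces in N, time in s.
With the tool pointing down it reaches from about 0.25 to 0.775 m from the base axis. Payload 8.9 kg.
Tool frame: the origin (TCP) lies midway between the tips of the shut fingers; the grasp point (between the pads) lies 19 mm behind it; z points along the fingers, y is the line along which they close (so a half turn about z gives the same grasp; the last joint's range is limited). The gripper opens to 85 mm and grips with 20 to 120 N. Pads are 22 mm wide; open, the fingers measure 114 mm over their backs; the gripper's body (76 mm by 85 mm) begins 54 mm behind the grasp point. The pads swing forward as they close: fully open they stand 13 mm farther back than shut.
Start: joints at [1.034, 0.291, -0.153, 1.127, 0, 1.431], TCP at [0.203, 0.484, 0.231] pointing down, gripper open.
Joint ranges: [-2.52, 2.52], [-0.91, 1.74], [-1.3, 1.37], [-1.96, 2.02], [-1.52, 1.47], [-3.14, 3.14]. Speed limits (rad/s): [2.22, 2.22, 2.79, 3.14, 3.14, 3.14].

### API

Orientations are given as [roll, pitch, yaw] about the fixed x, y, z axes, in that order (R = Rz(yaw) Ry(pitch) Rx(roll)).
In Python, from rig import env, capture, search_frame gives the robot as it stands.
- The arm moves only by the tool drive_tool, never from a script. Its argument "moves" is a list of rows, each a list of 5 numbers: the shift along the tool's x, y, z in units of 40 mm (1.0 is 40 mm), then the turn about the tool's z in units of 6 degrees (1.0 is 6 degrees), then the gripper's target within -1 to 1 (shut at 1, half-way at 0, fully open at -1). In form: [[tx, ty, tz, twist, claw], ...]. A call has 1 to 12 rows; each row is the pose to reach, as a shift and turn from the pose commanded when the call began, along the tool's axes at that moment; what a row does not reach only later rows make up. A row lasts 1/8 s, in which the tool goes at most 62.5 mm and 10.7 degrees, less where a joint would pass 70% of its speed; a pose out of reach is approached as far as the arm can. A call with a gripper value outside its range is refused whole. The fingers move at their own pace and stop on an object; "grip_force" is the grip in N (left out, the last holds). Time passes only in rows, so rows that repeat a pose let the fingers close. It gives the time, the measured TCP pose, the force, the opening and the grip force at its end, in the units of the state.
- env.sense(): the state, without advancing time (a new reading comes with each control period).
- capture(name): name is "scene" or "top" or "wrist"; returns a dict with "frame" (400x640x3 uint8, blue, green, red), "vfov" (degrees; the focal length in pixels is half the picture's height over the tangent of half this angle, whatever the lens; pixels are square), "cx", "cy" (the principal point, pixels), "dist" ([k1, k2, p1, p2, k3] as OpenCV has them; the pictures are not rectified), "view" (4x4, takes a point from world to camera coordinates). Camera axes: x right, y down, z forward; pixel columns grow to the right and rows downward; lengths in m; the calibration is good to about 2 mm. A picture is of the moment at which its call begins. There is no depth.
- env.hand_in(): hands the job in; it is judged then, once.
Trained networks look in a picture, given as the dict that the camera call returned (one of the last four; its "shot" number tells which), for a name from the list of things; names that differ only in an ending like _2 or _b are one class to them, and where a whole thing is asked for, a point or a joint stands for the part that bears it (a point fixed in the world has none). Each returns a list of dicts, best first, with "conf" (0 to 1); they miss things now and then, are a little off and sometimes report something else, mostly with a low value. They report only what shows in the picture. A call takes as long as a camera call.
- search_frame(picture, label): "uv" ([column, row] in pixels, amid what is visible of it).
The state is a dict: "time_s": time; "q": joint angles; "dq": joint speeds; "tau": joint torques, N m; "ee_pos": TCP position; "orientation": TCP orientation; "force": force on the tool from outside, world axes, zero at the start; "moment": the same for the moment, N m; "gripper_width": finger opening in m; "gripper_force": force on a finger pad.
Only numpy, scipy, OpenCV 4.12 (cv2) and the standard library are available. Lean on these libraries where they do the work, as an engineer would, in place of code of your own. Each camera call takes 0.05 s, during which the arm holds its last target. There are 200 camera calls.

### The job

Get the full tin of stain standing on the plywood stirring board ready for stirring: push it against the wooden fence and slide it slowly along the fence, upright and never leaving the fence, until it sits firmly home against the stop block. Then swing the lever of the eccentric cam by its knob until the cam has bitten on the tin firmly enough that it cannot turn, but gently: the tin is thin sheet and must not be dented by your push or by the cam. Leave the cam clamped and let go; do not lift or tip the tin, and leave the other tins and tools where they are.

Things in the scene. Friction and masses are not known exactly. Their poses are not given: they have to be found in the camera images.
- tin: The wide, low lever-lid tin: upright cylinder of radius 50.7 mm, 75 mm high, 0.5 to 0.8 kg, full; too wide to grasp, so it is pushed (3 to 6 N slide it). The only tin on the board, at first 10 to 26 mm clear of the fence and 135 to 255 mm short of home. Origin: centre of its underside, z up; its yaw means nothing. A push above 25 N dents it.
- board: Fixed plywood stirring board on cleats, 410 mm long, its top 62 mm above the bench. Origin: at bench level under it; x away from the robot, y left along the fence (give or take its yaw). The fence, a straight beech rail on its far edge, stands 50 mm above its top; its near face is the plane x = 0.065, so a tin touching it has its centre at x = 0.0143. The tin travels towards +y.
- stop: Fixed stop block of darker wood, 85 mm long square to the fence, 30 mm thick, top 58 mm above the board; set elsewhere along the fence each time. Origin: on the board's top, middle of the face that the tin meets; axes parallel to the board's; the tin comes from -y. Home: the tin's centre at x = -0.0082, y = -0.0507 in this frame.
- cam_pivot (a point): On the vertical pivot axis of the cam clamp, 55 mm above the board, on the robot's side of the home tin, about 78 mm from its centre (set by hand, so 3 mm either way). A dark wooden cam, a disc of 27 mm radius set off the axis, turns on it, 67 to 93 mm above bench level. Open, it leaves the tin's way free by 2 mm or more.
- cam_knob (a point): In the upright round light-wood knob at the end of the cam's lever, 105 mm from the pivot, 117 mm above the bench. The knob is 24 mm thick and can be pushed from 96 to 139 mm above bench level. Open, the lever points left along the fence and a little towards the robot.
- cam (a joint): Cam lever angle, rad, 0 to 2.2; starts open at 0 to 0.25 and grows as the lever swings anticlockwise seen from above, the knob coming towards the robot; that clamps. It stays where left (about 1 N at the knob moves it while free). It bites between 0.7 and 1.5 rad, only feel tells where; then 4 to 5 N on the knob clamp it with some 12 N, 6 mm of knob further 40 N, which dents the tin.
- tall_tin: Bystander: narrow tall tin, 75 mm diameter, 100 mm high, on the bench to the right; leave it. Origin: centre of its underside.
- small_tin: Bystander: tin 89 mm in diameter and 88 mm high, on the bench to the right; leave it. Origin: centre of its underside.
- screwdriver: Bystander: screwdriver 195 mm long lying to the left; leave it. Origin: centre of its underside.
- brush: Bystander: flat paint brush 231 mm long lying to the left; leave it. Origin: centre of its underside.

How it is judged:
By the outcome, as a careful person would: the job done as asked, in the order asked, and still so for the second after the job is handed in, with the robot touching nothing.
It also fails if it takes over 72 s, if anything falls off the work surface, if the arm or the gripper's body presses on something with over 40 N, if the wrist force passes 120 N, or if a joint passes its speed limit or range.

## Working session

There is one attempt and no reset: what is moved stays moved. The work goes in short steps, Python scripts to look and compute and a tool call to move; the robot and the scene stay as the last step left them, time stands still between calls to the robot, and variables do not carry over. Pictures are saved under pics/ and viewed, at most 10 in all, crops included, and the job is handed in when it is done.

Besides the shell and the picture viewer there is one more tool, called after ">>>" by a JSON object that holds its "api" and its "payload", one argument or row to a line. drive_tool: Moves the arm, as the interface text tells. Its arguments: {"type":"object","properties":{"moves":{"type":"array"},"grip_force":{"type":"number"}},"required":["moves"]}

```bash
ls; mkdir -p pics; cat > h.py <<'E'
import numpy as np, cv2
from rig import env, capture, search_frame
def K(p):
    f=200/np.tan(np.radians(p['vfov'])/2)
    return np.array([[f,0,p['cx']],[0,f,p['cy']],[0,0,1]])
def ray(p,uv):
    n=cv2.undistortPoints(np.array([[uv]],float),K(p),np.array(p['dist'],float))[0,0]
    V=np.array(p['view']);R=V[:3,:3];t=V[:3,3]
    return -R.T@t, R.T@np.array([n[0],n[1],1])
def atz(p,uv,z):
    c,d=ray(p,uv); return c+d*(z-c[2])/d[2]
def proj(p,X):
    V=np.array(p['view']);r,_=cv2.Rodrigues(V[:3,:3])
    return cv2.projectPoints(np.array(X,float).reshape(-1,3),r,V[:3,3],K(p),np.array(p['dist'],float))[0].reshape(-1,2)
E
python3 - <<'E'
from h import *
np.set_printoptions(precision=4,suppress=True)
s=env.sense();print(s['time_s'],s['ee_pos'],s['orientation'],s['force'])
for n in ['scene','top']:
    p=capture(n);cv2.imwrite(f'pics/{n}0.png',p['frame'])
    print(n,p['vfov'],ray(p,[320,200]))
    for l,z in [('tin',.1),('board',.062),('stop',.1),('cam_pivot',.117),('cam_knob',.117),('cam',.09),('tall_tin',.05),('small_tin',.04)]:
        for r in search_frame(p,l)[:2]: print(l,r['conf'],r['uv'],atz(p,r['uv'],z))
E
```

```text
pics
0.0 [0.2031 0.4836 0.2308] [-3.1403 -0.0002  2.7438] [ 0.7387 -0.2492  0.4025]
scene 50.021639236520045 (array([ 0.0754, -0.853 ,  0.6158]), array([ 0.3945,  0.8157, -0.4235]))
tin 0.94 [379.3, 206.8] [0.681  0.0261 0.1   ]
board 0.61 [359.1, 206.2] [0.6748 0.1216 0.062 ]
stop 0.73 [319.2, 177.4] [0.6285 0.2948 0.1   ]
cam_pivot 0.9 [296.8, 191.6] [0.5057 0.1892 0.117 ]
cam_knob 0.68 [302.3, 194.6] [0.5113 0.1628 0.117 ]
cam 0.68 [300.4, 193.7] [0.5325 0.2264 0.09  ]
tall_tin 0.95 [381.5, 256.9] [ 0.5917 -0.1254  0.05  ]
small_tin 0.91 [450.3, 248.2] [ 0.7808 -0.1598  0.04  ]
small_tin 0.16 [302.9, 191.6] [0.5901 0.3408 0.04  ]
top 43.09918950561895 (array([0.3763, 0.1309, 1.5956]), array([ 0.1316,  0.001 , -0.9913]))
tin 0.9 [354.0, 166.1] [0.6757 0.0282 0.1   ]
board 0.96 [307.5, 168.4] [0.6788 0.1692 0.062 ]
board 0.74 [282.1, 210.0] [0.5513 0.2485 0.062 ]
stop 0.93 [255.8, 175.9] [0.6514 0.3238 0.1   ]
stop 0.16 [414.7, 137.3] [ 0.762  -0.1595  0.1   ]
cam_pivot 0.83 [281.0, 206.5] [0.5554 0.2474 0.117 ]
cam_knob 0.74 [284.3, 212.4] [0.5378 0.2379 0.117 ]
cam 0.97 [282.1, 207.6] [0.5553 0.2463 0.09  ]
cam 0.25 [257.8, 174.0] [0.659 0.319 0.09 ]
tall_tin 0.9 [408.1, 200.7] [ 0.5741 -0.1396  0.05  ]
small_tin 0.95 [413.0, 138.7] [ 0.773  -0.1655  0.04  ]
```

```bash
python3 - <<'E'
import cv2
a=cv2.imread('pics/top0.png')[110:250,200:390]
b=cv2.imread('pics/scene0.png')[130:280,240:440]
cv2.imwrite('pics/t1.png',cv2.resize(a,None,fx=4,fy=4,interpolation=cv2.INTER_CUBIC))
cv2.imwrite('pics/s1.png',cv2.resize(b,None,fx=4,fy=4,interpolation=cv2.INTER_CUBIC))
E
```

```text
(no output)
```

View pics/t1.png

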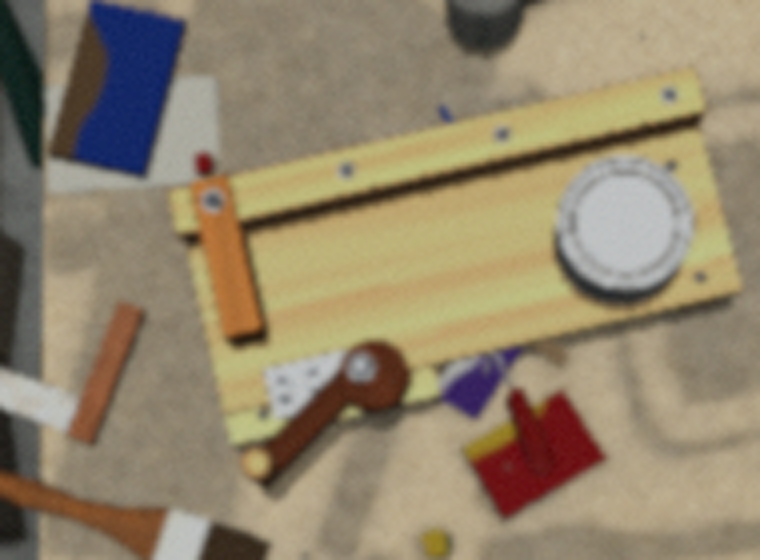

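View pics/s1.png

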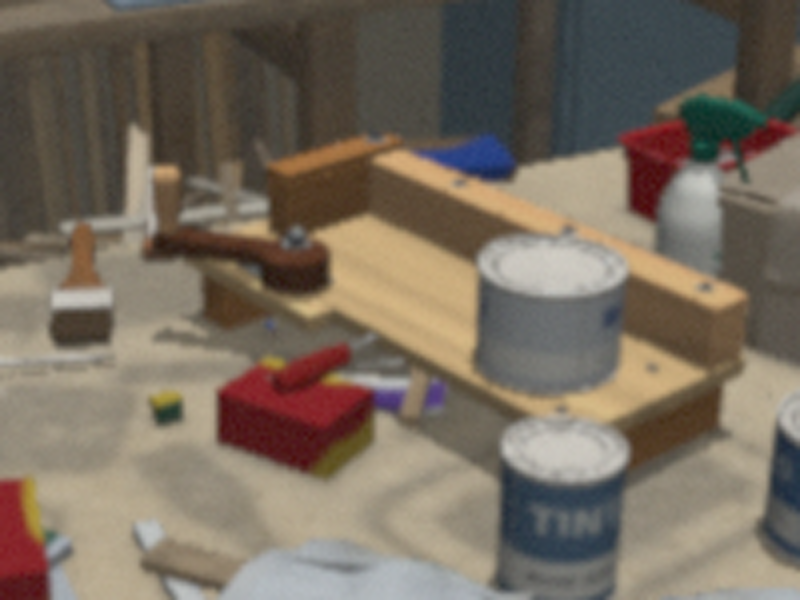

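The top crop shows the tin at crop (627,222), the fence edge from (245,222) to (700,115), the stop's face from (238,185) to (265,330), the pivot bolt at (362,365) and the knob at (257,462). The scene crop agrees with this: the lever points left and the tin stands at the right end.

```bash
python3 - <<'E'
from h import *
np.set_printoptions(precision=4,suppress=True)
p=capture('top')
c=lambda u,v:[200+u/4-.4,110+v/4-.4]
g=lambda u,v,z:atz(p,c(u,v),z)
tin=g(624,218,.137)
f1,f2=g(255,220,.112),g(690,118,.112)
st=g(265,330,.12);st2=g(232,178,.12)
pv=g(362,365,.117);kn=g(257,462,.139)
e=(f1-f2)[:2];yaw=np.arctan2(-e[0],e[1]);
for n,x in dict(tin=tin,f1=f1,f2=f2,st=st,st2=st2,pv=pv,kn=kn).items():print(n,x)
print('yaw fence',yaw,'stop face',np.arctan2(*(st2-st)[[1,0]]))
ex=np.array([np.cos(yaw),np.sin(yaw)]);ey=np.array([-ex[1],ex[0]])
L=lambda X:np.array([X[:2]@ex,X[:2]@ey])
print('local tin',L(tin),'fence',L(f1),L(f2),'stop',L(st),L(st2),'pv',L(pv),'kn',L(kn),np.linalg.norm((pv-kn)[:2]))
home=np.array([L(f1)[0]-.0507,(L(st)[1]+L(st2)[1])/2-.0507]);print('home local',home,'pv-home',L(pv)-home,np.linalg.norm(L(pv)-home),'world',home[0]*ex+home[1]*ey,'clear',home-L(tin))
w=capture('wrist');print(w['vfov'],ray(w,[320,200]))
E
```

```text
tin [0.6742 0.0259 0.137 ]
f1 [0.6831 0.2996 0.112 ]
f2 [ 0.7552 -0.0279  0.112 ]
st [0.5987 0.2916 0.12  ]
st2 [0.7137 0.3159 0.12  ]
pv [0.5717 0.2205 0.117 ]
kn [0.4996 0.2958 0.139 ]
yaw fence 0.21686347193145328 stop face 0.20812464096160693
local tin [ 0.664  -0.1198] fence [0.7315 0.1457] [ 0.7315 -0.1897] stop [0.6474 0.1559] [0.7649 0.1549] pv [0.6057 0.0923] kn [0.5516 0.1813] 0.10420241988326552
home local [0.6808 0.1047] pv-home [-0.0751 -0.0124] 0.0761247787983671 world [0.6424 0.2488] clear [0.0168 0.2245]
59.24099718966743 (array([0.1342, 0.5132, 0.3733]), array([ 0.2665, -0.1124, -0.9573]))
```

>>> {"api": "drive_tool", "payload": {
  "moves": [
    [-1.4,-0.7,0,-0.6,1],
    [-2.8,-1.45,0,-1.2,1],
    [-4.2,-2.2,0,-1.8,1],
    [-5.6,-2.95,0,-2.4,1],
    [-7,-3.7,0,-3,1],
    [-8.4,-4.45,0,-3.6,1],
    [-9.8,-5.2,0,-4.2,1],
    [-11.2,-5.9,0,-4.8,1],
    [-12.5,-6.6,0,-5.4,1],
    [-13.6,-7.2,0,-5.85,1],
    [-13.63,-7.21,0,-5.85,1],
    [-13.63,-7.21,0,-5.85,1]
  ]
}}

```text
time_s: 2.5
ee_pos: [0.5939, 0.0071, 0.231]
orientation: [3.141, -0.001, -2.928]
force: [-0.5, -0.1, -0.4]
gripper_width: -0.0003
gripper_force: 0.0
```

```bash
python3 - <<'E'
from h import *
np.set_printoptions(precision=4,suppress=True)
w=capture('wrist');cv2.imwrite('pics/w1.png',w['frame'])
for l,z in [('tin',.1),('stop',.1),('cam_pivot',.117),('cam_knob',.117)]:
    for r in search_frame(w,l)[:1]: print(l,r['conf'],r['uv'],atz(w,r['uv'],z))
print(proj(w,[.6742,.0259,.137]),proj(w,env.sense()['ee_pos']), ray(w,[320,200]))
E
```

```text
cam_pivot 0.64 [578.0, 205.1] [0.558  0.2016 0.117 ]
cam_knob 0.71 [569.1, 199.1] [0.5549 0.1928 0.117 ]
[[322.3442 306.9729]] [[322.7131 269.8986]] (array([ 0.5207, -0.0091,  0.373 ]), array([ 0.2816,  0.0606, -0.9577]))
```

View pics/w1.png

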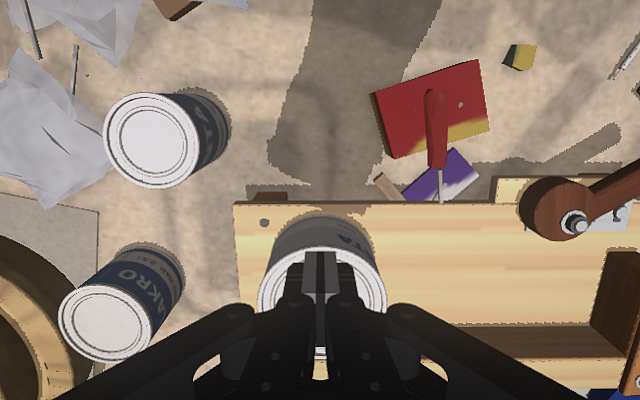

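The wrist picture shows the board edges running level and the tin centred at column 322 below the fingers. The cam bolt is near (574,223) and the way down is free.

>>> {"api": "drive_tool", "payload": {
  "moves": [
    [0,0,1.2,0,1],
    [0,0,2.4,0,1],
    [0,0,3.4,0,1],
    [0,0,3.65,0,1],
    [-0.15,0,3.65,0,1],
    [-0.3,0,3.65,0,1],
    [-0.4,0,3.65,0,1],
    [-0.5,0,3.65,0,1],
    [-0.55,0,3.65,0,1]
  ]
}}

```text
time_s: 3.88
ee_pos: [0.6155, 0.0116, 0.0854]
orientation: [3.141, -0.001, -2.927]
force: [-4.5, -1.3, 1.6]
gripper_width: -0.0001
gripper_force: 0.0
```

>>> {"api": "drive_tool", "payload": {
  "moves": [
    [-0.06,0,0,0,1],
    [-0.12,0,0,0,1],
    [-0.18,0,0,0,1],
    [-0.24,0,0,0,1],
    [-0.28,0,0,0,1],
    [-0.3,0,0,0,1]
  ]
}}

```text
time_s: 4.62
ee_pos: [0.6276, 0.0142, 0.0853]
orientation: [3.142, -0.0, -2.927]
force: [-4.0, -0.1, 0.6]
gripper_width: -0.0001
gripper_force: 0.0
```

>>> {"api": "drive_tool", "payload": {
  "moves": [
    [-0.025,0,0,0,1],
    [-0.05,0,0,0,1]
  ]
}}

```text
time_s: 4.88
ee_pos: [0.6295, 0.0146, 0.0853]
orientation: [3.142, 0.0, -2.927]
force: [-4.0, -0.0, 1.6]
gripper_width: 0.0
gripper_force: 0.0
```

>>> {"api": "drive_tool", "payload": {
  "moves": [
    [-0.025,0,0,0,1],
    [-0.05,0,0,0,1]
  ]
}}

```text
time_s: 5.12
ee_pos: [0.6315, 0.015, 0.0853]
orientation: [-3.142, 0.0, -2.927]
force: [-4.6, 0.2, 0.1]
gripper_width: -0.0
gripper_force: 0.0
```

>>> {"api": "drive_tool", "payload": {
  "moves": [
    [-0.025,0,0,0,1],
    [-0.05,0,0,0,1]
  ]
}}

```text
time_s: 5.38
ee_pos: [0.6334, 0.0155, 0.0853]
orientation: [3.142, -0.0, -2.927]
force: [-4.1, -0.5, 0.4]
gripper_width: 0.0001
gripper_force: 0.0
```

>>> {"api": "drive_tool", "payload": {
  "moves": [
    [-0.02,0,0,0,1],
    [-0.04,0,0,0,1]
  ]
}}

```text
time_s: 5.62
ee_pos: [0.6334, 0.0156, 0.085]
orientation: [3.141, -0.003, -2.927]
force: [-10.5, -2.3, 4.2]
gripper_width: 0.0003
gripper_force: 0.0
```

>>> {"api": "drive_tool", "payload": {
  "moves": [
    [-0.02,0,0,0,1]
  ]
}}

```text
time_s: 5.75
ee_pos: [0.6334, 0.0157, 0.0849]
orientation: [3.141, -0.004, -2.927]
force: [-13.4, -2.6, 5.7]
gripper_width: -0.0001
gripper_force: 0.0
```

>>> {"api": "drive_tool", "payload": {
  "moves": [
    [0.1,0,0,0,1],
    [0.6,0,0,0,1],
    [0.6,-0.6,0,1,1],
    [0.6,-1.2,0,2.5,1],
    [0.4,-1.65,0,4,1],
    [-0.1,-1.65,0,5,1],
    [-0.45,-1.65,0,5,1],
    [-0.45,-1.65,0,5,1]
  ]
}}

```text
time_s: 6.75
ee_pos: [0.6699, -0.0471, 0.087]
orientation: [-3.139, 0.005, 2.831]
force: [-0.5, -8.7, 8.2]
gripper_width: 0.0001
gripper_force: 0.0
```

>>> {"api": "drive_tool", "payload": {
  "moves": [
    [0,-0.3,0,0,1],
    [0,-0.6,0,0,1],
    [0,-0.6,0,0,1]
  ]
}}

```text
time_s: 7.12
ee_pos: [0.6598, -0.0685, 0.0852]
orientation: [3.142, -0.0, 2.832]
force: [0.2, 0.5, 0.1]
gripper_width: 0.0003
gripper_force: 0.0
```

```bash
python3 - <<'E'
from h import *
np.set_printoptions(precision=4,suppress=True)
s=env.sense();print(s['q'],s['force'],s['ee_pos'])
p=capture('top')
cv2.imwrite('pics/t2.png',cv2.resize(p['frame'][110:250,200:390],None,fx=4,fy=4,interpolation=cv2.INTER_CUBIC))
E
```

```text
[-0.2137  0.6539  0.0378  0.9548  0.0001  0.0964] [0.1592 0.4771 0.0665] [ 0.6598 -0.0685  0.0852]
```

View pics/t2.png

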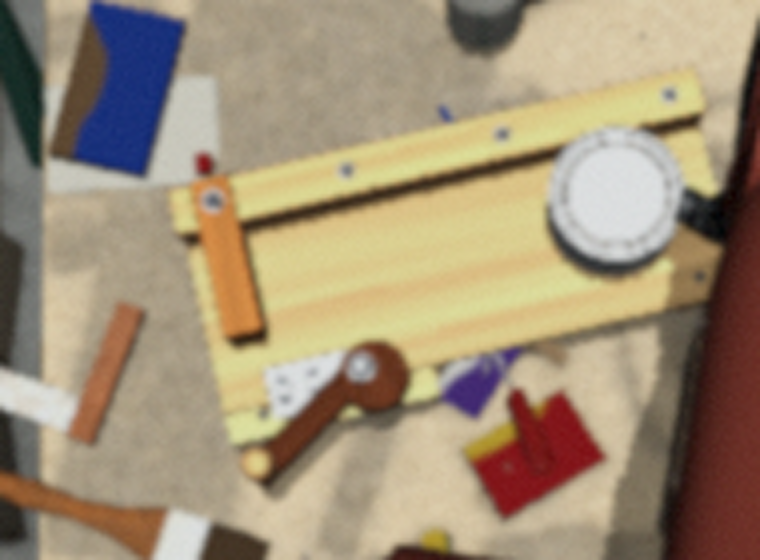

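The tin, at crop (616,193), now touches the fence and the finger is clear of it at its right. The wide knuckles touched the rim, so I'll push with the narrow face instead.

>>> {"api": "drive_tool", "payload": {
  "moves": [
    [0,0,0,-1.7,1],
    [0,0,0,-3.4,1],
    [0,0,0,-5.1,1],
    [0,0,0,-6.8,1],
    [0,0,0,-8.5,1],
    [0,0,0,-10.2,1],
    [0,0,0,-11.9,1],
    [0,0,0,-13.6,1],
    [0,0,0,-15,1],
    [0,0,0,-15,1]
  ]
}}

```text
time_s: 8.43
ee_pos: [0.6601, -0.0672, 0.0852]
orientation: [-3.142, 0.0, -1.88]
force: [0.6, -0.4, 0.2]
gripper_width: 0.0001
gripper_force: 0.0
```

>>> {"api": "drive_tool", "payload": {
  "moves": [
    [-0.4,0,0,0,1],
    [-0.75,0,0,0,1],
    [-0.95,0,0,0,1],
    [-1.0,0,0,0,1],
    [-1.0,0,0,0,1]
  ]
}}

```text
time_s: 9.05
ee_pos: [0.6722, -0.0294, 0.0852]
orientation: [3.141, -0.0, -1.88]
force: [-0.5, 0.2, -0.6]
gripper_width: -0.0002
gripper_force: 0.0
```

>>> {"api": "drive_tool", "payload": {
  "moves": [
    [-0.05,0,0,0,1],
    [-0.1,0,0,0,1],
    [-0.15,0,0,0,1],
    [-0.2,0,0,0,1]
  ]
}}

```text
time_s: 9.55
ee_pos: [0.6736, -0.0235, 0.0851]
orientation: [3.14, -0.003, -1.881]
force: [-6.3, -9.9, 1.9]
gripper_width: 0.0005
gripper_force: 0.0
```

>>> {"api": "drive_tool", "payload": {
  "moves": [
    [-0.06,0.035,0,0,1],
    [-0.12,0.07,0,0,1],
    [-0.18,0.105,0,0,1],
    [-0.24,0.14,0,0,1]
  ]
}}

```text
time_s: 10.05
ee_pos: [0.6705, -0.0131, 0.0849]
orientation: [3.139, -0.004, -1.882]
force: [-8.3, -11.6, 2.5]
gripper_width: -0.0002
gripper_force: 0.0
```

>>> {"api": "drive_tool", "payload": {
  "moves": [
    [-0.05,0.05,0,0,1],
    [-0.11,0.09,0,0,1],
    [-0.17,0.12,0,0,1],
    [-0.23,0.155,0,0,1],
    [-0.29,0.19,0,0,1],
    [-0.35,0.225,0,0,1]
  ]
}}

```text
time_s: 10.8
ee_pos: [0.6654, 0.0024, 0.0848]
orientation: [3.138, -0.006, -1.882]
force: [-12.6, -14.4, 3.7]
gripper_width: -0.0002
gripper_force: 0.0
```

>>> {"api": "drive_tool", "payload": {
  "moves": [
    [0.02,0.03,0,0,1],
    [0.03,0.05,0,0,1]
  ]
}}

```text
time_s: 11.05
ee_pos: [0.6647, 0.0033, 0.085]
orientation: [3.14, -0.002, -1.881]
force: [-2.7, -5.3, 0.2]
gripper_width: 0.0002
gripper_force: 0.0
```

```bash
cat >> h.py <<'E'
yaw=.2169
ex=np.array([np.cos(yaw),np.sin(yaw)]);ey=np.array([-ex[1],ex[0]])
L=lambda X:np.array([np.array(X)[:2]@ex,np.array(X)[:2]@ey])
def tin(guess,draw=None):
    """fit bright lid circle near guess (world xy) in the top view"""
    p=capture('top');f=p['frame'];u=proj(p,[*guess,.137])[0]
    s=4;x0,y0=int(u[0])-35,int(u[1])-35
    a=cv2.resize(f[y0:y0+70,x0:x0+70],None,fx=s,fy=s,interpolation=cv2.INTER_CUBIC)
    h=cv2.cvtColor(a,cv2.COLOR_BGR2HSV);m=((h[...,1]<45)&(h[...,2]>120)).astype(np.uint8)
    n,lab,st,c=cv2.connectedComponentsWithStats(m);i=1+np.argmax(st[1:,4])
    ct=max(cv2.findContours((lab==i).astype(np.uint8),0,1)[0],key=len)
    e=cv2.fitEllipse(cv2.convexHull(ct));uv=[x0+(e[0][0]+.5)/s-.5,y0+(e[0][1]+.5)/s-.5]
    X=atz(p,uv,.137);return p,X,L(X),np.array(e[1])/s
E
python3 - <<'E'
from h import *
np.set_printoptions(precision=4,suppress=True)
p,X,l,e=tin([.683,.055]);s=env.sense()
print(X,l,e,L(s['ee_pos']),'rel',L(s['ee_pos'])-l,s['force'])
i=cv2.imread('pics/t2.png')
cv2.imwrite('pics/t3.png',cv2.resize(p['frame'][110:250,200:390],None,fx=4,fy=4,interpolation=cv2.INTER_CUBIC))
E
```

```text
[0.6876 0.0696 0.137 ] [ 0.6864 -0.08  ] [28.7371 35.0814] [ 0.6498 -0.1397] rel [-0.0366 -0.0598] [-2.7533 -5.1989  0.7517]
```

View pics/t3.png

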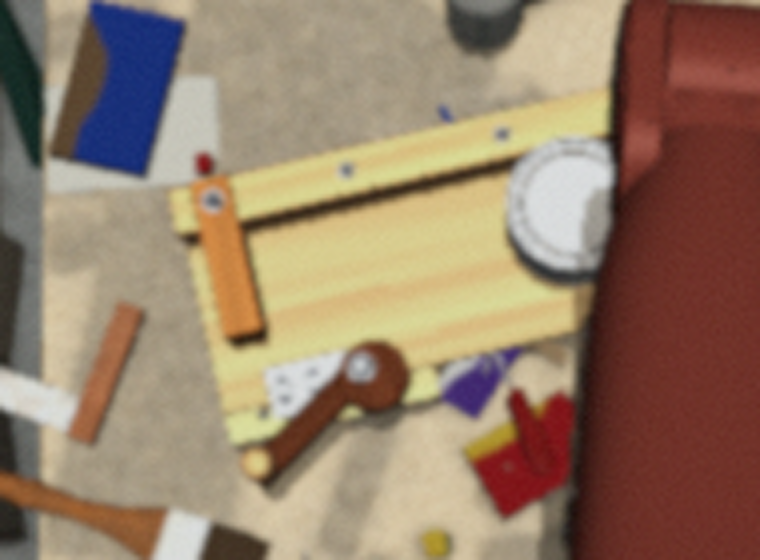

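>>> {"api": "drive_tool", "payload": {
  "moves": [
    [0.22,-0.12,0,0,1],
    [0.3,-0.25,0,-0.8,1],
    [0.25,-0.4,0,-1.7,1],
    [0.17,-0.52,0,-2.5,1],
    [0.17,-0.52,0,-2.5,1]
  ]
}}

```text
time_s: 11.72
ee_pos: [0.684, -0.0085, 0.0853]
orientation: [-3.141, 0.0, -1.618]
force: [-0.1, 0.3, -0.7]
gripper_width: -0.0001
gripper_force: 0.0
```

>>> {"api": "drive_tool", "payload": {
  "moves": [
    [-0.07,0.02,0,0,1],
    [-0.14,0.04,0,0,1],
    [-0.21,0.06,0,0,1],
    [-0.28,0.08,0,0,1],
    [-0.35,0.1,0,0,1],
    [-0.42,0.12,0,0,1]
  ]
}}

```text
time_s: 12.48
ee_pos: [0.6788, 0.008, 0.0853]
orientation: [3.141, -0.002, -1.619]
force: [-1.6, -4.9, -1.5]
gripper_width: -0.0002
gripper_force: 0.0
```

>>> {"api": "drive_tool", "payload": {
  "moves": [
    [-0.07,0.02,0,0,1],
    [-0.14,0.04,0,0,1],
    [-0.21,0.06,0,0,1],
    [-0.28,0.08,0,0,1],
    [-0.35,0.1,0,0,1],
    [-0.42,0.12,0,0,1]
  ]
}}

```text
time_s: 13.22
ee_pos: [0.6751, 0.0256, 0.0852]
orientation: [3.141, -0.001, -1.618]
force: [-2.7, -5.1, 0.7]
gripper_width: -0.0002
gripper_force: 0.0
```

>>> {"api": "drive_tool", "payload": {
  "moves": [
    [-0.07,0.02,0,0,1],
    [-0.14,0.04,0,0,1],
    [-0.21,0.06,0,0,1],
    [-0.28,0.08,0,0,1],
    [-0.35,0.1,0,0,1],
    [-0.42,0.12,0,0,1]
  ]
}}

```text
time_s: 13.98
ee_pos: [0.6712, 0.0429, 0.0853]
orientation: [3.141, -0.0, -1.618]
force: [-2.4, -5.9, 0.0]
gripper_width: 0.0
gripper_force: 0.0
```

Steady at about 6 N and pressing lightly on the fence; continuing.

>>> {"api": "drive_tool", "payload": {
  "moves": [
    [-0.07,0.02,0,0,1],
    [-0.14,0.04,0,0,1],
    [-0.21,0.06,0,0,1],
    [-0.28,0.08,0,0,1],
    [-0.35,0.1,0,0,1],
    [-0.42,0.12,0,0,1],
    [-0.49,0.13,0,0,1],
    [-0.56,0.15,0,0,1],
    [-0.63,0.17,0,0,1],
    [-0.7,0.19,0,0,1]
  ]
}}

```text
time_s: 15.22
ee_pos: [0.6649, 0.0712, 0.0853]
orientation: [3.141, -0.0, -1.618]
force: [-0.5, -3.1, -1.4]
gripper_width: -0.0
gripper_force: 0.0
```

>>> {"api": "drive_tool", "payload": {
  "moves": [
    [-0.07,0.02,0,0,1],
    [-0.14,0.04,0,0,1],
    [-0.21,0.06,0,0,1],
    [-0.28,0.08,0,0,1],
    [-0.35,0.1,0,0,1],
    [-0.42,0.12,0,0,1],
    [-0.49,0.13,0,0,1],
    [-0.56,0.15,0,0,1],
    [-0.63,0.17,0,0,1],
    [-0.7,0.19,0,0,1]
  ]
}}

```text
time_s: 16.48
ee_pos: [0.6585, 0.0994, 0.0852]
orientation: [3.141, -0.0, -1.618]
force: [-2.2, -5.5, 0.8]
gripper_width: 0.0002
gripper_force: 0.0
```

```bash
python3 - <<'E'
from h import *
np.set_printoptions(precision=4,suppress=True)
s=env.sense();g=L(s['ee_pos'])+[.0158,.059]
p,X,l,e=tin(g[0]*ex+g[1]*ey)
print(X,l,e,L(s['ee_pos']),'rel',L(s['ee_pos'])-l,s['force'])
cv2.imwrite('pics/t4.png',cv2.resize(p['frame'][110:250,200:390],None,fx=4,fy=4,interpolation=cv2.INTER_CUBIC))
E
```

```text
[0.6638 0.1797 0.137 ] [0.6869 0.0326] [21.3968 34.9527] [ 0.6644 -0.0446] rel [-0.0225 -0.0772] [-2.2097 -5.4616  0.8065]
```

View pics/t4.png

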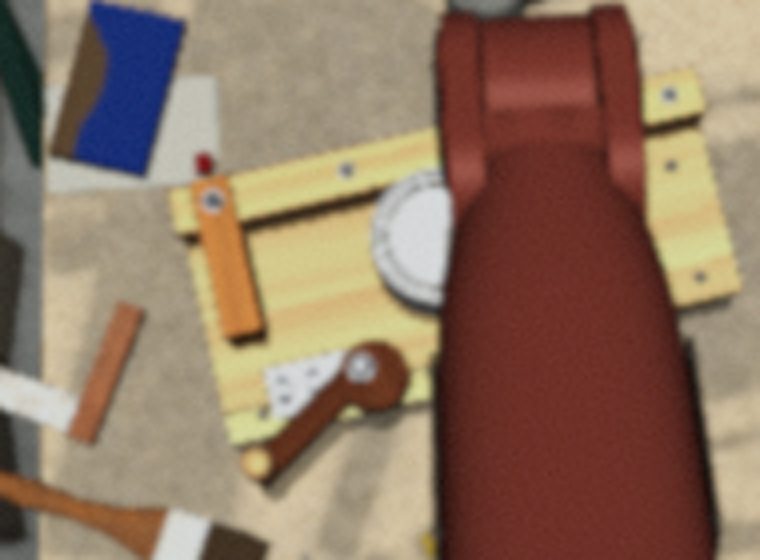

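The tin rides on the fence, with its left edge at crop x 373. About 90 mm remain to the stop.

>>> {"api": "drive_tool", "payload": {
  "moves": [
    [-0.07,0.02,0,0,1],
    [-0.14,0.04,0,0,1],
    [-0.21,0.06,0,0,1],
    [-0.28,0.08,0,0,1],
    [-0.35,0.1,0,0,1],
    [-0.42,0.12,0,0,1],
    [-0.49,0.13,0,0,1],
    [-0.56,0.15,0,0,1],
    [-0.63,0.17,0,0,1],
    [-0.7,0.19,0,0,1],
    [-0.77,0.21,0,0,1],
    [-0.84,0.23,0,0,1]
  ]
}}

```text
time_s: 18.02
ee_pos: [0.6511, 0.1337, 0.0853]
orientation: [3.142, 0.0, -1.618]
force: [-2.0, -4.8, -0.3]
gripper_width: 0.0002
gripper_force: 0.0
```

>>> {"api": "drive_tool", "payload": {
  "moves": [
    [-0.07,0.02,0,0,1],
    [-0.14,0.04,0,0,1],
    [-0.21,0.06,0,0,1],
    [-0.28,0.08,0,0,1],
    [-0.35,0.1,0,0,1],
    [-0.42,0.12,0,0,1],
    [-0.49,0.13,0,0,1],
    [-0.56,0.15,0,0,1],
    [-0.63,0.17,0,0,1],
    [-0.7,0.19,0,0,1],
    [-0.77,0.21,0,0,1],
    [-0.84,0.23,0,0,1]
  ]
}}

```text
time_s: 19.52
ee_pos: [0.6435, 0.1676, 0.0853]
orientation: [3.141, -0.0, -1.618]
force: [-1.5, -4.5, 0.3]
gripper_width: -0.0002
gripper_force: 0.0
```

>>> {"api": "drive_tool", "payload": {
  "moves": [
    [-0.07,0.02,0,0,1],
    [-0.13,0.035,0,0,1]
  ]
}}

```text
time_s: 19.77
ee_pos: [0.6423, 0.1729, 0.0853]
orientation: [3.141, -0.0, -1.618]
force: [-1.7, -5.4, 0.4]
gripper_width: 0.0005
gripper_force: 0.0
```

>>> {"api": "drive_tool", "payload": {
  "moves": [
    [-0.05,0.013,0,0,1],
    [-0.1,0.026,0,0,1],
    [-0.15,0.04,0,0,1],
    [-0.2,0.053,0,0,1],
    [-0.24,0.065,0,0,1]
  ]
}}

```text
time_s: 20.4
ee_pos: [0.6403, 0.1825, 0.0853]
orientation: [3.142, 0.0, -1.618]
force: [-0.2, -5.0, -0.5]
gripper_width: -0.0001
gripper_force: 0.0
```

>>> {"api": "drive_tool", "payload": {
  "moves": [
    [-0.03,0.008,0,0,1],
    [-0.06,0.016,0,0,1]
  ]
}}

```text
time_s: 20.65
ee_pos: [0.6397, 0.1848, 0.0853]
orientation: [3.141, -0.0, -1.618]
force: [-1.0, -3.8, 0.1]
gripper_width: 0.0002
gripper_force: 0.0
```

>>> {"api": "drive_tool", "payload": {
  "moves": [
    [-0.03,0.008,0,0,1],
    [-0.06,0.016,0,0,1]
  ]
}}

```text
time_s: 20.9
ee_pos: [0.6392, 0.1873, 0.0853]
orientation: [3.142, -0.0, -1.618]
force: [-1.2, -4.1, -0.1]
gripper_width: -0.0003
gripper_force: 0.0
```

>>> {"api": "drive_tool", "payload": {
  "moves": [
    [-0.03,0.008,0,0,1],
    [-0.05,0.013,0,0,1]
  ]
}}

```text
time_s: 21.15
ee_pos: [0.6388, 0.1891, 0.0853]
orientation: [3.142, -0.0, -1.618]
force: [-1.1, -8.0, 0.3]
gripper_width: 0.0004
gripper_force: 0.0
```

>>> {"api": "drive_tool", "payload": {
  "moves": [
    [-0.03,-0.005,0,0,1]
  ]
}}

```text
time_s: 21.28
ee_pos: [0.6388, 0.1892, 0.0853]
orientation: [3.141, -0.003, -1.619]
force: [-3.1, -13.1, 2.5]
gripper_width: 0.0
gripper_force: 0.0
```

>>> {"api": "drive_tool", "payload": {
  "moves": [
    [-0.02,-0.01,0,0,1],
    [-0.02,-0.01,0,0,1]
  ]
}}

```text
time_s: 21.52
ee_pos: [0.6389, 0.1892, 0.0852]
orientation: [3.14, -0.004, -1.619]
force: [-4.4, -13.0, 3.1]
gripper_width: 0.0002
gripper_force: 0.0
```

The tin is home: TCP travel stopped and the force rose to 14 N. Next I retreat and go above the far side of the knob.

>>> {"api": "drive_tool", "payload": {
  "moves": [
    [0.05,0,0,0,1],
    [0.3,0,0,0,1],
    [0.6,0,0,0,1],
    [0.6,0,-1.2,0,1],
    [0.6,0,-2.4,0,1],
    [0.6,0,-3,0,1],
    [0,0.5,-3,1.5,1],
    [-0.8,1.2,-3,3,1],
    [-1.7,1.9,-3,4.5,1],
    [-2.6,2.5,-3,6,1],
    [-3.2,2.88,-3,7.25,1],
    [-3.25,2.88,-3,7.25,1]
  ]
}}

```text
time_s: 23.02
ee_pos: [0.5297, 0.3279, 0.2056]
orientation: [3.141, 0.001, -2.375]
force: [0.2, 0.2, 0.4]
gripper_width: 0.0005
gripper_force: 0.0
```

```bash
python3 - <<'E'
from h import *
np.set_printoptions(precision=4,suppress=True)
s=env.sense();print(s['ee_pos'],s['orientation'],s['force'],s['q'])
w=capture('wrist');cv2.imwrite('pics/w2.png',w['frame'])
for l,z in [('tin',.1),('stop',.1),('cam_pivot',.117),('cam_knob',.117)]:
    for r in search_frame(w,l)[:1]: print(l,r['conf'],r['uv'],atz(w,r['uv'],z))
print(proj(w,[[.4996,.2958,.139],[.5717,.2205,.117],s['ee_pos'],[.6424,.2488,.137]]))
E
```

```text
[0.5297 0.3279 0.2056] [ 3.1411  0.0008 -2.375 ] [0.2479 0.2209 0.3891] [ 0.4366  0.4921  0.0837  1.1618  0.0007 -0.33  ]
tin 0.82 [134.3, 244.0] [0.654  0.2486 0.1   ]
stop 0.62 [227.0, 274.7] [0.6249 0.3167 0.1   ]
cam_pivot 0.79 [219.7, 144.3] [0.5441 0.2497 0.117 ]
[[317.4495 149.1371]
 [158.3542 143.8248]
 [321.5474 269.4213]
 [116.542  255.4042]]
```

View pics/w2.png

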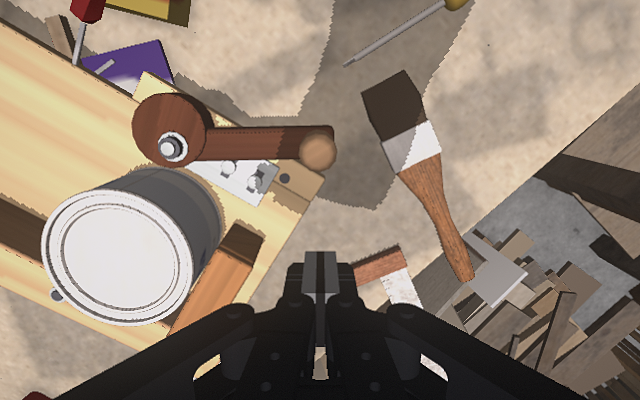

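The wrist picture shows the knob top at (318,151), centred ahead of the fingers, and the pivot bolt at (168,147). The tin lid is centred near (117,257), about 2 px from the predicted home. The brush is well clear.

```bash
python3 - <<'E'
from h import *
np.set_printoptions(precision=4,suppress=True)
w=capture('wrist')
k=atz(w,[318,151],.139);s=env.sense()
for z in (.117,.125):
    pv=atz(w,[170,147],z);print('pv',pv,np.linalg.norm((k-pv)[:2]),np.degrees(np.arctan2(*(k-pv)[[1,0]])))
print('knob',k,'tin',atz(w,[117,257],.137))
yw=s['orientation'][2];a=np.array([np.cos(yw),np.sin(yw)]);b=np.array([np.sin(yw),-np.cos(yw)])
d=(k-s['ee_pos'])[:2];print('knob in tool',d@a,d@b)
E
```

```text
pv [0.5693 0.2248 0.117 ] 0.09710125632718562 134.19961656543637
pv [0.5661 0.2265 0.125 ] 0.09367383434350256 133.5124434615382
knob [0.5016 0.2945 0.139 ] tin [0.6443 0.2471 0.137 ]
knob in tool 0.042903429013794674 -0.0019740998450286985
```

>>> {"api": "drive_tool", "payload": {
  "moves": [
    [0,0,1.0,0,1],
    [0,0,2.0,0,1],
    [0,0,2.5,0,1],
    [0.2,-0.05,2.5,0,1],
    [0.35,-0.05,2.5,0,1],
    [0.45,-0.05,2.5,0,1],
    [0.52,-0.05,2.5,0,1],
    [0.52,-0.05,2.5,0,1]
  ]
}}

```text
time_s: 24.32
ee_pos: [0.5172, 0.3108, 0.1059]
orientation: [-3.141, 0.001, -2.377]
force: [0.1, 0.2, 0.4]
gripper_width: -0.0001
gripper_force: 0.2
```

>>> {"api": "drive_tool", "payload": {
  "moves": [
    [0.13,0.02,0,-0.48,1],
    [0.265,0.04,0,-0.955,1],
    [0.4,0.05,0,-1.43,1],
    [0.53,0.055,0,-1.91,1]
  ]
}}

```text
time_s: 24.82
ee_pos: [0.5004, 0.2977, 0.1055]
orientation: [-3.141, 0.001, -2.175]
force: [2.0, 0.6, 0.5]
gripper_width: 0.0002
gripper_force: 0.6
```

>>> {"api": "drive_tool", "payload": {
  "moves": [
    [0.13,0.02,0,-0.48,1],
    [0.265,0.04,0,-0.955,1],
    [0.4,0.05,0,-1.43,1],
    [0.53,0.055,0,-1.91,1]
  ]
}}

```text
time_s: 25.32
ee_pos: [0.4865, 0.2816, 0.1055]
orientation: [-3.141, 0.001, -1.975]
force: [0.7, 0.3, -0.2]
gripper_width: 0.0002
gripper_force: 0.6
```

>>> {"api": "drive_tool", "payload": {
  "moves": [
    [0.08,0.015,0,-0.29,1],
    [0.16,0.03,0,-0.57,1]
  ]
}}

```text
time_s: 25.58
ee_pos: [0.4827, 0.2761, 0.1054]
orientation: [-3.141, 0.0, -1.916]
force: [1.2, 0.8, -0.1]
gripper_width: 0.0
gripper_force: 0.6
```

>>> {"api": "drive_tool", "payload": {
  "moves": [
    [0.08,0.015,0,-0.29,1],
    [0.16,0.03,0,-0.57,1]
  ]
}}

```text
time_s: 25.82
ee_pos: [0.4792, 0.2703, 0.1053]
orientation: [-3.142, 0.0, -1.856]
force: [1.9, 0.7, 0.6]
gripper_width: -0.0002
gripper_force: 0.6
```

>>> {"api": "drive_tool", "payload": {
  "moves": [
    [0.053,0.01,0,-0.19,1],
    [0.106,0.02,0,-0.38,1],
    [0.16,0.03,0,-0.57,1],
    [0.16,0.03,0,-0.57,1]
  ]
}}

```text
time_s: 26.32
ee_pos: [0.476, 0.2643, 0.1052]
orientation: [3.141, -0.0, -1.798]
force: [0.0, -0.2, -0.3]
gripper_width: -0.0001
gripper_force: 0.0
```

```bash
python3 - <<'E'
from h import *
np.set_printoptions(precision=4,suppress=True)
p=capture('top')
cv2.imwrite('pics/t5.png',cv2.resize(p['frame'][140:260,225:345],None,fx=5,fy=5,interpolation=cv2.INTER_CUBIC))
s=env.sense();print(s['force'],s['ee_pos'])
for r in search_frame(p,'cam_knob')[:1]: print(r['uv'],atz(p,r['uv'],.139))
E
```

```text
[0.381  0.0243 0.3358] [0.476  0.2644 0.1052]
[289.5, 204.9] [0.557 0.221 0.139]
```

View pics/t5.png

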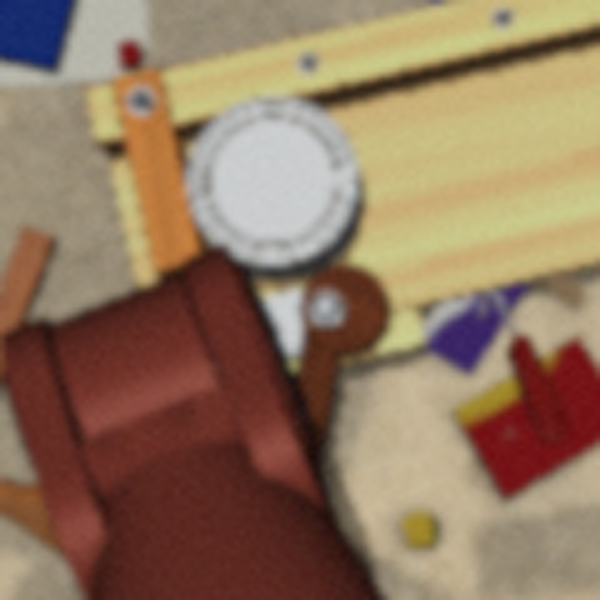

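The top crop shows the tin snug against the stop and fence, and the cam disc still has a small gap to it. By the geometry, the bite is about 0.3 to 0.5 rad further on.

>>> {"api": "drive_tool", "payload": {
  "moves": [
    [0.08,0.015,0,-0.29,1],
    [0.16,0.03,0,-0.57,1],
    [0.24,0.035,0,-0.86,1]
  ]
}}

```text
time_s: 26.8
ee_pos: [0.4727, 0.2554, 0.1053]
orientation: [3.142, 0.0, -1.706]
force: [1.0, 2.2, -0.5]
gripper_width: -0.0
gripper_force: 0.6
```

>>> {"api": "drive_tool", "payload": {
  "moves": [
    [0.053,0.01,0,-0.19,1],
    [0.106,0.02,0,-0.38,1],
    [0.16,0.03,0,-0.57,1]
  ]
}}

```text
time_s: 27.18
ee_pos: [0.4708, 0.2493, 0.1054]
orientation: [-3.141, 0.0, -1.647]
force: [0.9, 0.8, -0.2]
gripper_width: -0.0
gripper_force: 0.6
```

>>> {"api": "drive_tool", "payload": {
  "moves": [
    [0.053,0.01,0,-0.19,1],
    [0.106,0.02,0,-0.38,1],
    [0.16,0.03,0,-0.57,1]
  ]
}}

```text
time_s: 27.55
ee_pos: [0.4691, 0.243, 0.1054]
orientation: [-3.141, 0.0, -1.587]
force: [1.0, 1.1, 1.2]
gripper_width: 0.0
gripper_force: 0.6
```

>>> {"api": "drive_tool", "payload": {
  "moves": [
    [0.053,0.01,0,-0.19,1],
    [0.106,0.02,0,-0.38,1],
    [0.16,0.03,0,-0.57,1]
  ]
}}

```text
time_s: 27.92
ee_pos: [0.4677, 0.2366, 0.1053]
orientation: [3.142, 0.0, -1.527]
force: [0.0, 2.0, -0.4]
gripper_width: -0.0001
gripper_force: 0.6
```

>>> {"api": "drive_tool", "payload": {
  "moves": [
    [0.053,0.01,0,-0.19,1],
    [0.106,0.02,0,-0.38,1],
    [0.14,0.025,0,-0.5,1]
  ]
}}

```text
time_s: 28.3
ee_pos: [0.467, 0.2311, 0.1053]
orientation: [-3.141, 0.0, -1.475]
force: [0.6, 2.1, 0.1]
gripper_width: -0.0003
gripper_force: 1.0
```

>>> {"api": "drive_tool", "payload": {
  "moves": [
    [0.04,0.008,0,-0.14,1],
    [0.08,0.015,0,-0.29,1],
    [0.12,0.02,0,-0.43,1]
  ]
}}

```text
time_s: 28.68
ee_pos: [0.4666, 0.2268, 0.1053]
orientation: [-3.141, 0.001, -1.43]
force: [0.7, 7.2, -1.9]
gripper_width: -0.0002
gripper_force: 3.7
```

>>> {"api": "drive_tool", "payload": {
  "moves": [
    [0,0,0,0,1]
  ]
}}

```text
time_s: 28.8
ee_pos: [0.4666, 0.2268, 0.1053]
orientation: [-3.141, 0.001, -1.43]
force: [0.8, 5.9, -1.8]
gripper_width: -0.0003
gripper_force: 2.7
```

>>> {"api": "drive_tool", "payload": {
  "moves": [
    [0,0,0,0,1]
  ]
}}

```text
time_s: 28.92
ee_pos: [0.4667, 0.2268, 0.1053]
orientation: [-3.141, 0.001, -1.431]
force: [2.0, 4.9, -0.6]
gripper_width: -0.0001
gripper_force: 2.6
```

About 5.5 N at the knob, so the cam has bitten inside the target band. Backing off and lifting clear.

>>> {"api": "drive_tool", "payload": {
  "moves": [
    [-0.1,0,0,0,1],
    [-0.4,0,0,0,1],
    [-0.7,0,0,0,1],
    [-0.7,0,-1.2,0,1],
    [-0.7,0,-2.4,0,1],
    [-1.7,0,-3,0,1],
    [-3,0,-3,0,1],
    [-4,0,-3,0,1],
    [-4,0,-3,0,1]
  ]
}}

```text
time_s: 30.05
ee_pos: [0.4432, 0.3876, 0.2249]
orientation: [3.141, 0.0, -1.428]
force: [1.3, -0.6, 0.2]
gripper_width: 0.0001
gripper_force: 0.0
```

```bash
python3 - <<'E'
from h import *
np.set_printoptions(precision=4,suppress=True)
s=env.sense();print(s['time_s'],s['force'],s['ee_pos'])
p=capture('scene')
cv2.imwrite('pics/s6.png',cv2.resize(p['frame'][130:280,240:440],None,fx=4,fy=4,interpolation=cv2.INTER_CUBIC))
p,X,l,e=tin([.6424,.2488]);print(X,l,e)
cv2.imwrite('pics/t6.png',cv2.resize(p['frame'][140:260,225:345],None,fx=5,fy=5,interpolation=cv2.INTER_CUBIC))
E
```

```text
30.05 [ 1.2786 -0.5777  0.1994] [0.4432 0.3876 0.2249]
[0.6438 0.2513 0.137 ] [0.6828 0.1069] [34.2159 34.8932]
```

View pics/t6.png

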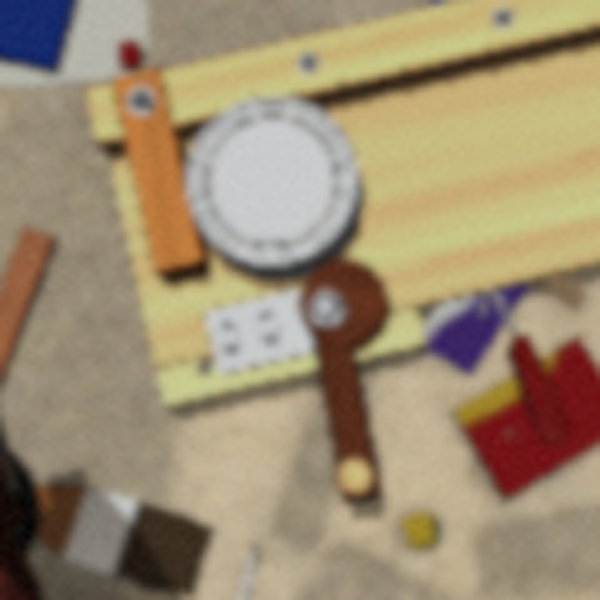

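The tin (lid centre at crop (272,182)) sits against the stop and the fence. The lever has stayed where it was left, with the knob at (355,475) and the cam on the tin, and the brush lies where it was.

```bash
python3 -c "
from rig import env
print(env.hand_in())"
```

```text
the job is handed in; nothing more can be done
None
```

I pushed the tin against the fence and slid it along, never above about 19 N, until it sat home on the stop. The cam is clamped at about 5 to 6 N on the knob (clamp force judged by feel only), the arm is clear, and the job was handed in at about 30 s; no verdict was returned.

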